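# Fit the test gauge to the quick coupler of the air test block

## Robot

A 6-joint arm with a two-finger parallel gripper is mounted at the origin on the work surface; the furniture and walls round the work are solid. World frame = base frame: x ahead of the robot, y to its left, z up, the work surface at z = 0. Lengths are in m, angles in rad, forces in N, time in s.
With the tool pointing down it reaches from about 0.35 to 0.85 m from the base axis. Payload 8.1 kg.
Tool frame: the origin (TCP) lies at the very end of the fingers, on their centre line; the grasp point (between the pads) lies 19 mm behind it; z points along the fingers, y is the direction in which the jaws open and shut (so a half turn about z gives the same grasp; the last joint's range is limited). The gripper opens to 93 mm and grips with 3 to 60 N. Pads are 15 mm wide; open, the fingers measure 128 mm over their backs; the gripper's body (75 mm by 188 mm) begins 65 mm behind the grasp point.
Start: joints at [-1.284, 0.13, 1.488, -0, 1.523, -0.085], TCP at [0.218, -0.559, 0.219] pointing down, gripper open.
Joint ranges: [-2.96, 2.96], [-0.89, 2.26], [0.02, 2.5], [-1.34, 4.48], [0, 2.73], [-2.66, 2.66]. Speed limits (rad/s): [2.39, 2.39, 2.79, 3.14, 3.14, 3.14].

## Interface

Orientations are given as a rotation vector (axis times angle).
In Python, from plant import robot gives the robot as it stands.
- The arm moves only by the shell command python3 -m pendant 'ROWS' [OPENING] [FORCE]. ROWS is JSON, a list of rows, each an object with "delta_pos": the shift along the tool's x, y, z in m, a list of three; "spin": the turn about the tool's z in rad. In form: [{"delta_pos": [dx, dy, dz], "spin": spin}, ...]. A call has 1 to 10 rows; each row is the pose to reach, as a shift and turn from the pose measured when the call began, along the tool's axes at that moment; what a row does not reach only later rows make up. A row lasts 1/10 s, in which the tool goes at most 50 mm and 8.59 degrees, less where a joint would pass 70% of its speed; a pose out of reach is approached as far as the arm can. A call with a gripper value outside its range is refused whole. OPENING is the closure, from -1 (fully open) to 1 (shut), set as the call begins (- or left out, the last holds). The fingers move at their own pace and stop on an object; FORCE is the grip in N (left out, the last holds). Time passes only in rows, so rows that repeat a pose let the fingers close. It gives the time, the measured TCP pose, the force and the opening at its end, in the units of the state.
- robot.read_state(): the state, without advancing time (a new reading comes with each control period).
- robot.read_camera(name): name is "scene" or "side" or "wrist"; returns a dict with "color" (384x512x3 uint8, blue, green, red), "camera_matrix" (3x3 intrinsics, pixels), "R" (3x3) and "t" (3): a world point X has camera coordinates R X + t. Camera axes: x right, y down, z forward; pixel columns grow to the right and rows downward; lengths in m; the calibration is good to about 2 mm. A picture is of the moment at which its call begins. There is no depth.
- robot.close_job(): hands the job in, once; it reports no verdict.
Trained networks look in the newest picture that a camera, given by its name, has taken for a name from the list of things; names that differ only in an ending like _2 or _b are one class to them, and where a whole thing is asked for, a point or a joint stands for the part that bears it (a point fixed in the world has none). Each returns a list of dicts, best first, with "score" (0 to 1); they miss things now and then, are a little off and sometimes report something else, mostly with a low value. They report only what shows in the picture. A call takes as long as a camera call.
- robot.outline_of(camera, label): "mask" (384x512 bool, what is visible of it).
- robot.mark_of(camera, label): "location" ([x, y, z] in m, in the coordinates of the camera as it stood for that picture, good to about 4 mm: a listed point, or the origin of a listed thing).
The state is a dict: "t": time; "q": joint angles; "dq": joint speeds; "joint_torque": joint torques, N m; "tool_pos": TCP position; "orientation": TCP orientation; "force": force on the tool from outside, world axes, zero at the start; "wrist_torque": the same for the moment, N m; "opening": finger opening in m.
Only numpy, scipy, OpenCV 4.12 (cv2) and the standard library are available. Lean on these libraries where they do the work, as an engineer would, in place of code of your own. Each camera call takes 0.05 s, during which the arm holds its last target.

## Task

Fit the pressure gauge that stands in the wooden rack to the quick coupler on top of the air test block. First pull the coupler's sleeve back (down) until it catches and let go of it, so that it stays back by itself; then push the gauge's plug straight down, fully home, until the sleeve springs forward and locks it, and let go. Push gently, by feel, as the gauge must not be forced, and leave the other two fittings standing in the rack.

Things in the scene. Friction and masses are not known exactly. Their poses are not given: they have to be found in the camera images.
- test_block: Air test block, bolted down: steel base plate 120x90x8 mm with a grey metal block on it (top 48 mm above the bench), a brass valve at its -y side (reaches 77 mm from the origin, 52 mm high) and pipe fittings at its +x and +y sides. Origin under the plate on the axis of the coupler that stands on the block; z up.
- coupler: Fixed part of the steel quick coupler on the test block, upright, same origin and axes as test_block. Heights above the bench: hexagon 36 mm wide from 48 to 64 mm; neck 28 mm wide; tube 32 mm wide, its nose 37 mm wide, up to the mouth at 114 mm. The sleeve slides outside it. Its rim and bore must not be pressed with more than 25 N.
- coupler_mouth (a point): Centre of the coupler's mouth in the plane of its rim, 114 mm above the bench; z up. Bore 21.6 mm wide with a bare edge: 0.8 mm play round the plug. With the sleeve forward and no plug in, four locking pawls stand in the bore and stop a plug's tip about 22 mm below the rim, however hard the push. With the sleeve caught back, a spring collar in the bore holds the pawls out of the way.
- sleeve_grip (a point): Where to grip the knurled steel sleeve: on its axis at mid-height; moves with it; z up. The sleeve is round (any yaw will do), 47 mm wide, 34 mm high (17 mm up and down from here). Forward, as found, this point is 95 mm above the bench and the sleeve's top 2 mm below the mouth's rim; back means down.
- sleeve (a joint): Travel of the sleeve, m: 0 forward (up), growing as it is pulled back (down), hard stop at 0.012. Spring: 8 N at 0, 14 N at the stop, always forward. Pulled past 0.009 with no plug in, it catches and stays back by itself at about 0.007 when let go. It springs to 0 by itself when a plug comes home; if it went forward early, pull it back again.
- gauge: Pressure gauge, 0.26 kg (varies by a quarter), upright in a hole of the rack, dial up. Origin at the plug's tip, z up the axis; round, so its yaw does not matter. Heights from the tip: pilot 12 mm wide to 9 mm; plug 20 mm wide, grooved, to 33 mm; flange 34 mm wide, 33.2 to 36 mm; hexagon 24 mm to 47 mm; round dark case 50 mm wide (bezel 52), 49 to 77.5 mm.
- gauge_flange (a point): Centre of the flange's underside; z up. In the rack it is 44 mm above the bench. The plug's 20 mm shoulder meets the rim when this is 24 mm above the rim; with the sleeve back, it meets the collar at 10 mm; the collar pushes up with 8 N there, 20 N when home (flange on the rim). It locks only in the last 0.7 mm; locked it rests 0.5 to 1.5 mm above the rim, not locked it rises 10 mm.
- gauge_grip (a point): Point on the gauge's axis in the middle of the case, 63 mm above the plug's tip: grip the 50 mm case here.
- rack: Wooden rack, 190 x 76 x 44 mm, fixed to the bench; origin under its middle, long side along its x axis. Three holes 24 mm wide and 38 mm deep lie along its x axis at -62, 0 and +62 mm; each holds one fitting by its plug, and which stands where varies.
- tail_plug: Fitting with the same plug and flange and a brass barbed hose tail (16 mm wide, 81 mm from plug tip to top), standing in a hole of the rack: leave it there. Origin at its tip.
- silencer_plug: Fitting with the same plug and flange and a thick brass silencer with a rounded top (23 mm wide, 82 mm from plug tip to top), standing in a hole of the rack: leave it there. Origin at its tip.

How it is judged:
By the outcome, as a careful person would: the job done as asked, in the order asked, and still so for the second after the job is handed in, with the robot touching nothing.
It also fails if it takes over 51 s, if anything falls off the work surface, if the arm or the gripper's body presses on something with over 40 N, if the wrist force passes 120 N, or if a joint passes its speed limit or range.

## Working session

There is one attempt and no reset: what is moved stays moved. The work goes in short steps, Python scripts to look and compute and a shell command to move; the robot and the scene stay as the last step left them, time stands still between calls to the robot, and variables do not carry over. Pictures are saved under pics/ and viewed, and the job is handed in when it is done.

```bash
ls; mkdir -p pics
cat > h.py <<'E'
import numpy as np, cv2
from plant import robot
def shot(cam,name):
    r=robot.read_camera(cam); cv2.imwrite(f'pics/{name}.png',r['color']); return r
def marks(cam,r,labels):
    for l in labels:
        for m in robot.mark_of(cam,l)[:2]:
            X=np.array(r['R']).T@(np.array(m['location'])-np.array(r['t']))
            print(cam,l,round(m['score'],2),np.round(X,4))
E
python3 - <<'E'
from h import *
s=robot.read_state(); print({k:np.round(v,4) for k,v in s.items()})
L=['test_block','coupler_mouth','sleeve_grip','gauge_flange','gauge_grip','gauge','rack','tail_plug','silencer_plug']
for c in ['scene','side']:
    r=shot(c,c+'0'); marks(c,r,L)
print(robot.read_state()['t'])
E
```

```text
pics
{'t': np.float64(0.0), 'q': array([-1.2844,  0.1311,  1.4892, -0.    ,  1.523 , -0.0854]), 'dq': array([ 0.0003, -0.0012, -0.    ,  0.0008, -0.0002,  0.0002]), 'joint_torque': array([-9.00000e-04, -5.59846e+01, -4.91759e+01,  7.66000e-02,
        3.53000e-02, -2.00000e-04]), 'tool_pos': array([ 0.2178, -0.5585,  0.2176]), 'orientation': array([-3.0857e+00, -5.8030e-01,  3.0000e-04]), 'force': array([-0.1011,  0.0245,  0.8681]), 'wrist_torque': array([-0.0444, -0.0063,  0.0624]), 'opening': np.float64(0.0931)}
scene test_block 0.88 [ 0.4426 -0.1999  0.0012]
scene coupler_mouth 0.65 [ 0.5424 -0.0455  0.0142]
scene coupler_mouth 0.56 [ 0.4441 -0.1995  0.1175]
scene sleeve_grip 0.83 [ 0.4414 -0.2007  0.0998]
scene gauge_flange 0.62 [ 0.4201 -0.0486  0.0452]
scene gauge_grip 0.76 [ 0.4177 -0.0478  0.0763]
scene gauge 0.74 [ 0.4435 -0.2033  0.097 ]
scene gauge 0.73 [ 0.4215 -0.0478  0.0126]
scene rack 0.76 [ 0.4834 -0.0455  0.004 ]
scene tail_plug 0.85 [ 0.4804 -0.0468  0.0096]
scene silencer_plug 0.71 [ 0.5443 -0.0444  0.0104]
side test_block 0.81 [ 0.4408 -0.2025 -0.0013]
side coupler_mouth 0.48 [ 0.4428 -0.2062  0.1125]
side sleeve_grip 0.77 [ 0.4447 -0.1991  0.0915]
side gauge_flange 0.6 [ 0.4231 -0.0478  0.0432]
side gauge_grip 0.64 [ 0.5451 -0.0477  0.0092]
side gauge_grip 0.63 [ 0.4251 -0.0493  0.0726]
side gauge 0.61 [ 0.4182 -0.0504  0.0075]
side gauge 0.31 [ 0.4452 -0.2066  0.1121]
side rack 0.93 [ 0.4833 -0.0508  0.0011]
side silencer_plug 0.71 [ 0.5453 -0.0462  0.0098]
1.0
```

View pics/scene0.png

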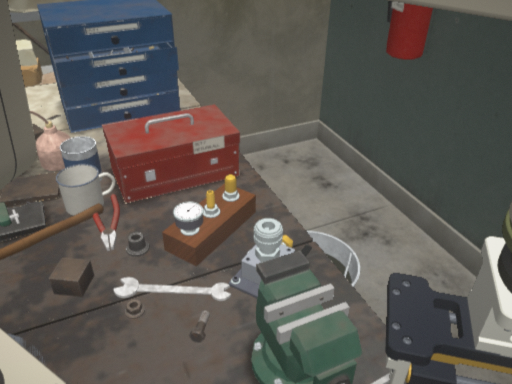

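View pics/side0.png

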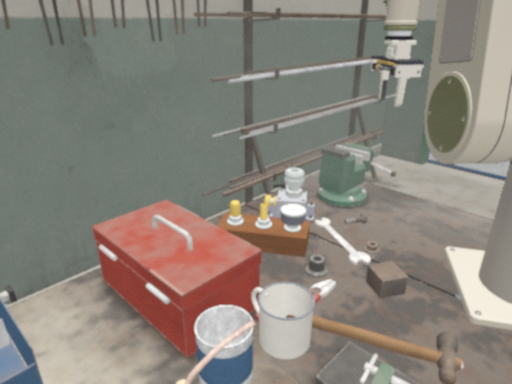

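```bash
python3 -m pendant '[{"delta_pos":[0,0,-0.05],"spin":0},{"delta_pos":[0,0,-0.1],"spin":0},{"delta_pos":[0.339,-0.251,-0.1],"spin":-1.2},{"delta_pos":[0.339,-0.251,-0.1],"spin":-1.2},{"delta_pos":[0.339,-0.251,-0.1],"spin":-1.2},{"delta_pos":[0.339,-0.251,-0.1],"spin":-1.2},{"delta_pos":[0.339,-0.251,-0.1],"spin":-1.2},{"delta_pos":[0.339,-0.251,-0.1],"spin":-1.2},{"delta_pos":[0.339,-0.251,-0.1],"spin":-1.2},{"delta_pos":[0.339,-0.251,-0.1],"spin":-1.2}]' -1 30; python3 -m pendant '[{"delta_pos":[0.03,-0.05,0],"spin":-0.45},{"delta_pos":[0.06,-0.08,0],"spin":-0.45},{"delta_pos":[0.06,-0.08,0],"spin":-0.45}]'
```

```text
t: 2.0
tool_pos: [0.4317, -0.2186, 0.319]
orientation: [2.213, 2.229, 0.0]
force: [0.3, -0.3, 0.4]
opening: 0.0931
t: 2.3
tool_pos: [0.3488, -0.156, 0.3194]
orientation: [1.656, 2.667, 0.0]
force: [1.2, -0.2, 1.2]
opening: 0.0927
```

Run:
```python
from h import *
L=['coupler_mouth','sleeve_grip','gauge_grip','gauge_flange']
r=shot('wrist','w1'); marks('wrist',r,L)
print(np.round(r['R'],3),np.round(-np.array(r['R']).T@r['t'],3))
from scipy.spatial.transform import Rotation as Ro
s=robot.read_state();print(s['t'],np.round(Ro.from_rotvec(s['orientation']).as_matrix(),3), np.round(s['tool_pos'],4))
```

```text
wrist coupler_mouth 0.77 [ 0.4454 -0.2025  0.1158]
wrist sleeve_grip 0.62 [ 0.4388 -0.2002  0.0918]
wrist gauge_grip 0.62 [ 0.4206 -0.0463  0.0731]
wrist gauge_flange 0.81 [ 0.4198 -0.0502  0.0466]
[[ 0.897  0.443  0.001]
 [ 0.425 -0.861  0.279]
 [ 0.125 -0.249 -0.96 ]] [ 0.313 -0.086  0.485]
2.55 [[-0.432  0.902  0.001]
 [ 0.902  0.432 -0.001]
 [-0.001  0.001 -1.   ]] [ 0.3517 -0.1596  0.319 ]
```

View pics/w1.png

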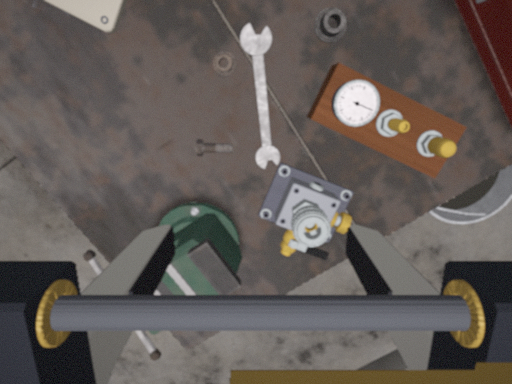

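```bash
cat >> h.py <<'E'
def ray(r,u,v,z):
    R=np.array(r['R']);t=np.array(r['t']);K=np.array(r['camera_matrix'])
    d=R.T@np.linalg.solve(K,[u,v,1]);c=-R.T@t
    return c+d*(z-c[2])/d[2]
E
python3 - <<'E'
from h import *
import pickle
r=robot.read_camera('wrist');pickle.dump(r,open('w1.pkl','wb'))
im=r['color']
a=cv2.resize(im[180:270,255:375],None,fx=5,fy=5,interpolation=cv2.INTER_CUBIC)
cv2.imwrite('pics/w1a.png',a)
b=cv2.resize(im[65:145,310:470],None,fx=4,fy=4,interpolation=cv2.INTER_CUBIC)
cv2.imwrite('pics/w1b.png',b)
rs=robot.read_camera('scene');cv2.imwrite('pics/s1.png',cv2.resize(rs['color'][150:384,140:400],None,fx=2.5,fy=2.5,interpolation=cv2.INTER_CUBIC))
for u,v in [(312.5,227)]: print(ray(r,u,v,.114))
print(ray(r,356.5,104,.0835))
print(robot.read_state()['t'],robot.read_state()['tool_pos'])
E
```

```text
[ 0.44134585 -0.2028291   0.114     ]
[ 0.42515142 -0.05338627  0.0835    ]
2.65 [ 0.35165071 -0.15970964  0.31865932]
```

View pics/w1a.png

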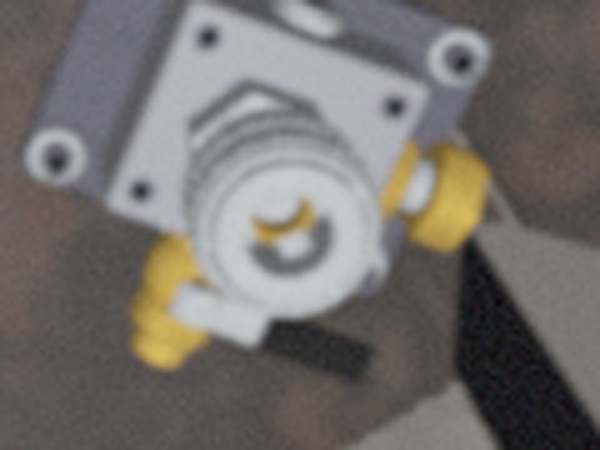

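View pics/w1b.png

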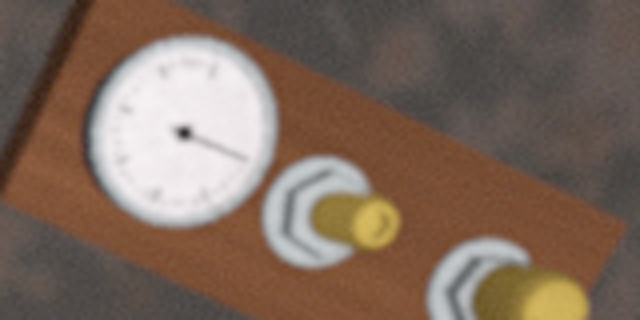

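View pics/s1.png

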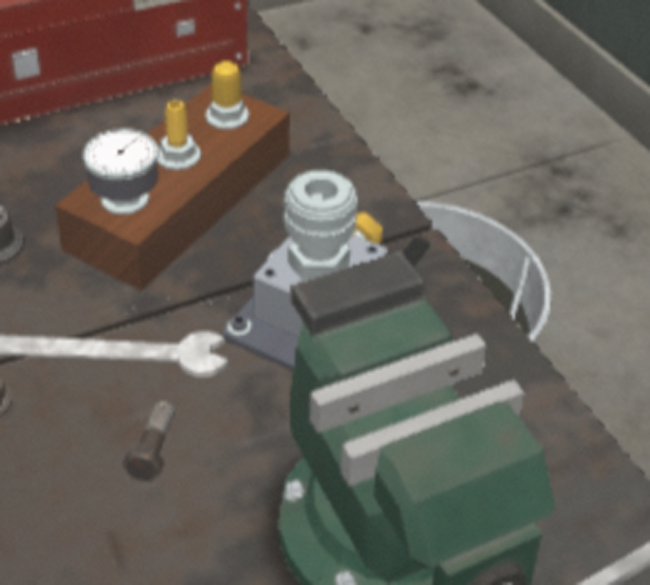

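Run:
```python
from h import *
import pickle
r=pickle.load(open('w1.pkl','rb'));im=r['color']
cv2.imwrite('pics/w1c.png',cv2.resize(im[180:310,140:320],None,fx=4,fy=4,interpolation=cv2.INTER_CUBIC))
print(ray(r,312.8,226,.114),ray(r,355.6,97.6,.0833))
rs=robot.read_camera('scene');print(np.round(rs['R'],3),-np.array(rs['R']).T@rs['t'])
print(ray(rs,(320/2.5-.4)+140,(187/2.5-.4)+150,.114))
rs2=robot.read_camera('side');cv2.imwrite('pics/d1.png',cv2.resize(rs2['color'][120:280,200:400],None,fx=4,fy=4,interpolation=cv2.INTER_CUBIC))
for c,r in(('scene',rs),('side',rs2)): marks(c,r,['coupler_mouth','sleeve_grip','gauge_grip','gauge'])
```

```text
[ 0.44106349 -0.20153563  0.114     ] [ 0.42062973 -0.0475602   0.0833    ]
[[ 0.575 -0.818  0.012]
 [-0.47  -0.343 -0.813]
 [ 0.669  0.462 -0.582]] [-0.04686393 -0.51988374  0.59573951]
[ 0.44520692 -0.19885799  0.114     ]
scene coupler_mouth 0.59 [ 0.4443 -0.1983  0.1175]
scene sleeve_grip 0.83 [ 0.4408 -0.2038  0.1002]
scene sleeve_grip 0.33 [ 0.4211 -0.0488  0.0131]
scene gauge_grip 0.87 [ 0.4161 -0.0455  0.0772]
scene gauge 0.62 [ 0.4214 -0.0497  0.0132]
side coupler_mouth 0.74 [ 0.4437 -0.2035  0.1136]
side sleeve_grip 0.8 [ 0.4438 -0.1979  0.0911]
side sleeve_grip 0.68 [ 0.4199 -0.0488  0.0061]
side gauge_grip 0.66 [ 0.4249 -0.0469  0.0727]
side gauge 0.83 [ 0.4183 -0.0477  0.0066]
```

View pics/w1c.png

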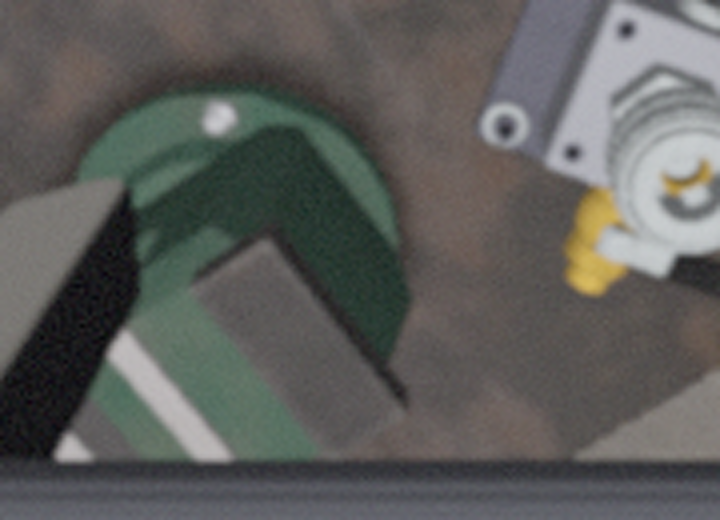

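View pics/d1.png

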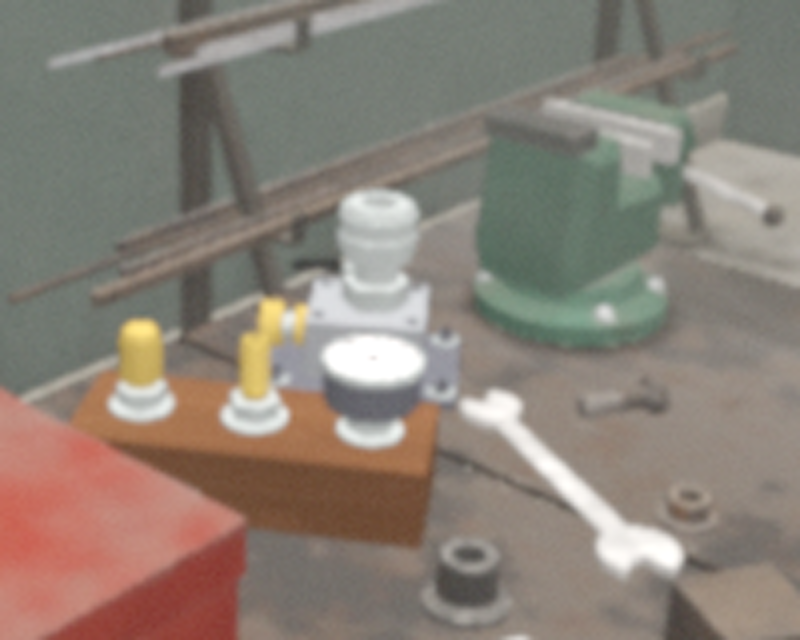

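Run:
```python
from h import *
import pickle
w=pickle.load(open('w1.pkl','rb'));s=robot.read_camera('scene')
def P(r): return np.array(r['camera_matrix'])@np.c_[r['R'],np.array(r['t'])]
for a,b in [((270,238),(292,287)),((405,405),(405,252))]:
    X=cv2.triangulatePoints(P(w),P(s),np.array([[a[0]/4+140.],[a[1]/4+180]]),np.array([[b[0]/2.5+140.],[b[1]/2.5+150]]));print(X[:3,0]/X[3])
w0=[(312.8,226,268-.4,224.4-.0)]
# mouth & dial triangulation
for a,b in [((312.8,226),(267.6,224.4)),((355.6,97.6),(121/2.5+139.6,153/2.5+149.6))]:
    X=cv2.triangulatePoints(P(w),P(s),np.array([[a[0]],[a[1]]]),np.array([[b[0]],[b[1]]]));print(X[:3,0]/X[3])
```

```text
[ 0.33291769 -0.25651962  0.14566454]
[ 0.39154635 -0.29105309  0.14486667]
[ 0.44079676 -0.20115707  0.11767036]
[ 0.41924604 -0.04833742  0.08944689]
```

```bash
python3 -m pendant '[{"delta_pos":[-0.0767,0.0645,0],"spin":0.15},{"delta_pos":[-0.0767,0.0645,0],"spin":0.3},{"delta_pos":[-0.0767,0.0645,0.03],"spin":0.447},{"delta_pos":[-0.0767,0.0645,0.08],"spin":0.447},{"delta_pos":[-0.0767,0.0645,0.13],"spin":0.447},{"delta_pos":[-0.0767,0.0645,0.17],"spin":0.447},{"delta_pos":[-0.0767,0.0645,0.17],"spin":0.447},{"delta_pos":[-0.0767,0.0645,0.17],"spin":0.447}]' -1 10
python3 - <<'E'
from h import *
r=shot('wrist','w2');s=robot.read_state();print(s['tool_pos'],s['force'])
for c in('scene','side'): shot(c,c+'2')
E
```

```text
t: 4.0
tool_pos: [0.4428, -0.2001, 0.1495]
orientation: [-2.217, -2.226, 0.0]
force: [0.9, -0.2, 0.7]
opening: 0.0927
[ 0.4439752  -0.20081064  0.15135438] [ 0.48797587 -0.06557076  0.79184766]
```

View pics/w2.png

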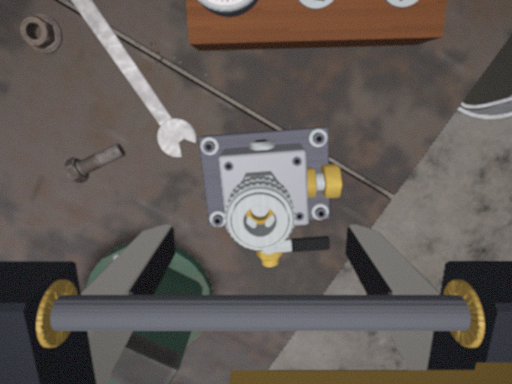

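View pics/scene2.png

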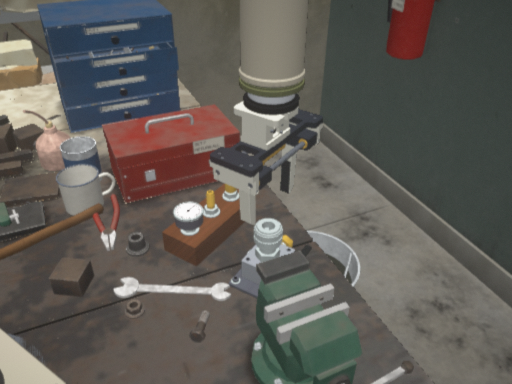

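```bash
python3 -m pendant '[{"delta_pos":[0,0,0.035],"spin":0},{"delta_pos":[0,0,0.075],"spin":0},{"delta_pos":[0,0,0.075],"spin":0},{"delta_pos":[0,0,0.075],"spin":0}]' -1 8
python3 -m pendant '[{"delta_pos":[0,0,0],"spin":0},{"delta_pos":[0,0,0],"spin":0},{"delta_pos":[0,0,0],"spin":0},{"delta_pos":[0,0,0],"spin":0},{"delta_pos":[0,0,0],"spin":0},{"delta_pos":[0,0,0],"spin":0}]' 0.2 8
```

```text
t: 4.55
tool_pos: [0.4457, -0.2018, 0.0791]
orientation: [2.213, 2.221, 0.003]
force: [-0.0, -0.9, 0.4]
opening: 0.0931
t: 5.15
tool_pos: [0.445, -0.2018, 0.0791]
orientation: [2.213, 2.222, 0.001]
force: [-16.3, -1.0, 8.3]
opening: 0.0498
```

```bash
python3 -m pendant '[{"delta_pos":[0,-0.0015,0.002],"spin":0},{"delta_pos":[0,-0.0015,0.002],"spin":0},{"delta_pos":[0,-0.0015,0.002],"spin":0}]' 0.4 8
```

```text
t: 5.45
tool_pos: [0.4426, -0.2018, 0.0773]
orientation: [2.214, 2.223, -0.001]
force: [-5.4, 0.9, 7.5]
opening: 0.0453
```

```bash
python3 -m pendant '[{"delta_pos":[0,-0.0005,0],"spin":0},{"delta_pos":[0,-0.0005,0],"spin":0},{"delta_pos":[0,-0.0005,0],"spin":0},{"delta_pos":[0,-0.0005,0],"spin":0}]' 1 45
python3 -m pendant '[{"delta_pos":[0,0,0.002],"spin":0},{"delta_pos":[0,0,0.005],"spin":0},{"delta_pos":[0,0,0.008],"spin":0},{"delta_pos":[0,0,0.008],"spin":0}]'
```

```text
t: 5.85
tool_pos: [0.4425, -0.2019, 0.0782]
orientation: [2.213, 2.223, -0.001]
force: [-1.1, 2.3, 7.1]
opening: 0.0452
t: 6.25
tool_pos: [0.4426, -0.2019, 0.0709]
orientation: [2.213, 2.224, -0.001]
force: [-3.9, 3.0, 11.1]
opening: 0.0454
```

```bash
python3 -m pendant '[{"delta_pos":[0,0,0.0015],"spin":0},{"delta_pos":[0,0,0.003],"spin":0},{"delta_pos":[0,0,0.0038],"spin":0},{"delta_pos":[0,0,0.0038],"spin":0}]'
```

```text
t: 6.65
tool_pos: [0.4426, -0.2019, 0.0681]
orientation: [2.213, 2.224, -0.001]
force: [-4.9, 2.7, 12.2]
opening: 0.0457
```

```bash
python3 -m pendant '[{"delta_pos":[0,0,0.0015],"spin":0},{"delta_pos":[0,0,0.0025],"spin":0},{"delta_pos":[0,0,0.0025],"spin":0}]'
```

```text
t: 6.95
tool_pos: [0.4426, -0.2019, 0.067]
orientation: [2.213, 2.225, -0.002]
force: [-6.5, 3.9, 15.2]
opening: 0.0454
```

```bash
python3 -m pendant '[{"delta_pos":[0,0,0],"spin":0},{"delta_pos":[0,0,0],"spin":0},{"delta_pos":[0,0,0],"spin":0},{"delta_pos":[0,0,-0.02],"spin":0},{"delta_pos":[0,0,-0.07],"spin":0},{"delta_pos":[0,0,-0.12],"spin":0},{"delta_pos":[0,0,-0.15],"spin":0},{"delta_pos":[0,0,-0.15],"spin":0}]' -1 8
python3 - <<'E'
from h import *
import pickle
r=shot('wrist','w3');pickle.dump(r,open('w3.pkl','wb'))
marks('wrist',r,['coupler_mouth','sleeve_grip','gauge_grip'])
rs=robot.read_camera('scene'); marks('scene',rs,['coupler_mouth','sleeve_grip','gauge_grip'])
a=cv2.resize(rs['color'][200:280,220:310],None,fx=5,fy=5,interpolation=cv2.INTER_CUBIC)
b=cv2.resize(r['color'][150:270,200:340],None,fx=3,fy=3,interpolation=cv2.INTER_CUBIC)
h=max(a.shape[0],b.shape[0]);o=np.zeros((h,a.shape[1]+b.shape[1],3),np.uint8)
o[:a.shape[0],:a.shape[1]]=a;o[:b.shape[0],a.shape[1]:]=b;cv2.imwrite('pics/c3.png',cv2.resize(o,None,fx=.85,fy=.85))
cv2.imwrite('pics/w3.png',r['color'])
s=robot.read_state();print(s['t'],s['tool_pos'],s['orientation'],s['force'])
E
```

```text
t: 7.75
tool_pos: [0.4449, -0.2029, 0.2228]
orientation: [2.206, 2.219, 0.002]
force: [1.0, -0.8, 0.7]
opening: 0.0928
wrist coupler_mouth 0.93 [ 0.4458 -0.2028  0.1161]
wrist sleeve_grip 0.95 [ 0.4411 -0.2016  0.0836]
scene coupler_mouth 0.95 [ 0.4446 -0.2031  0.1183]
scene sleeve_grip 0.62 [ 0.4414 -0.2032  0.0917]
scene sleeve_grip 0.55 [ 0.4181 -0.0449  0.0751]
scene gauge_grip 0.76 [ 0.4197 -0.0444  0.0768]
scene gauge_grip 0.58 [ 0.5451 -0.0439  0.0111]
8.15 [ 0.44163481 -0.20099434  0.21547859] [ 2.21439116  2.22694992 -0.00292767] [-0.60213469  0.41647622 -0.13542606]
```

View pics/c3.png

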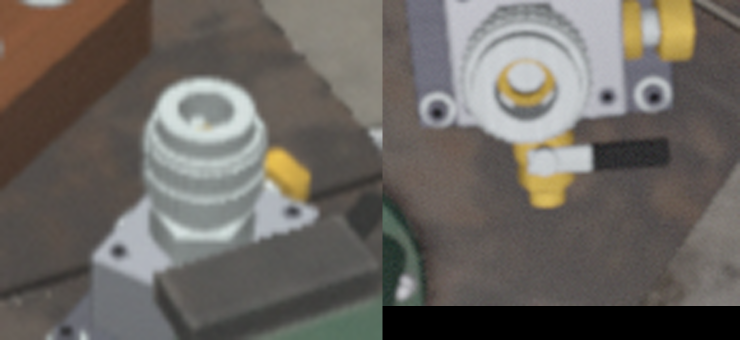

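View pics/w3.png

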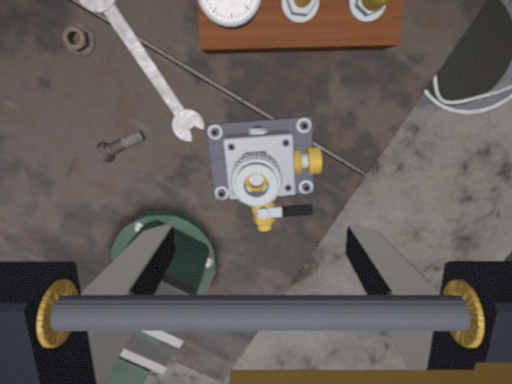

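Run:
```python
from h import *
import pickle
w=pickle.load(open('w1.pkl','rb'));w3=pickle.load(open('w3.pkl','rb'))
print('mouth w3',ray(w3,256.5,183,.114), ray(w3,200+(525-450)/3-.3,150+82/3-.3,.114))
s=robot.read_camera('scene')
for u,v in [(135,203),(240,163),(105,137)]: print(ray(s,u,v,0),ray(s,u,v,.1))
print('wrist tb',ray(w,511,125,0),ray(w,455,0,.12))
# rack yaw from w1b edge points at z=.044
a=ray(w,310+340/4.,65+62/4.,.044)
pts=[ray(w,310+x/4-.4,65+y/4-.4,.044) for x,y in [(170,0),(628,220)]]
print(pts,np.arctan2(*(pts[1]-pts[0])[[1,0]]))
```

```text
mouth w3 [ 0.44196046 -0.20079593  0.114     ] [ 0.41499142 -0.1956013   0.114     ]
[0.45636152 0.14293676 0.        ] [0.3718908  0.03167664 0.1       ]
[0.7137755  0.06027327 0.        ] [ 0.58609563 -0.03711108  0.1       ]
[0.60885929 0.41895253 0.        ] [0.49879051 0.26136079 0.1       ]
wrist tb [0.6623755 0.0242657 0.       ] [0.452637   0.07058082 0.12      ]
[array([ 0.40692648, -0.01099003,  0.044     ]), array([ 0.57471555, -0.00528073,  0.044     ])] 0.034013511395376304
```

```bash
python3 -m pendant '[{"delta_pos":[0.1535,-0.0197,0],"spin":1.54},{"delta_pos":[0.1535,-0.0197,0],"spin":1.54},{"delta_pos":[0.1535,-0.0197,0],"spin":1.54},{"delta_pos":[0.1535,-0.0197,0],"spin":1.54},{"delta_pos":[0.1535,-0.0197,0.02],"spin":1.54},{"delta_pos":[0.1535,-0.0197,0.04],"spin":1.54},{"delta_pos":[0.1535,-0.0197,0.06],"spin":1.54},{"delta_pos":[0.1535,-0.0197,0.08],"spin":1.54},{"delta_pos":[0.1535,-0.0197,0.09],"spin":1.54},{"delta_pos":[0.1535,-0.0197,0.09],"spin":1.54}]' -1 8
python3 -m pendant '[{"delta_pos":[0,0,0],"spin":0.1},{"delta_pos":[0,0,0],"spin":0.1}]'
python3 - <<'E'
from h import *
import pickle
r=shot('wrist','w4');pickle.dump(r,open('w4.pkl','wb'))
marks('wrist',r,['gauge_grip','gauge_flange','gauge','tail_plug'])
from scipy.spatial.transform import Rotation as Ro
s=robot.read_state();print(s['t'],s['q'],s['tool_pos'],Ro.from_rotvec(s['orientation']).as_matrix().round(3),s['force'])
E
```

```text
t: 9.2
tool_pos: [0.4195, -0.0475, 0.1229]
orientation: [3.135, 0.183, -0.007]
force: [0.2, -0.0, 0.1]
opening: 0.0929
t: 9.4
tool_pos: [0.4188, -0.0473, 0.1221]
orientation: [3.14, 0.023, -0.009]
force: [-0.2, 0.1, 0.1]
opening: 0.0929
wrist gauge_grip 0.57 [ 0.422  -0.0447  0.0741]
wrist gauge 0.83 [ 0.4194 -0.0476  0.0114]
wrist tail_plug 0.64 [ 0.481  -0.0477  0.0054]
9.65 [-0.23208616 -0.3015456   2.07192522 -0.00245083  1.37471993  1.32046489] [ 0.41958377 -0.04748831  0.12299731] [[ 1.     0.019 -0.004]
 [ 0.019 -1.    -0.002]
 [-0.004  0.001 -1.   ]] [-0.60950223  0.01363194  0.32326468]
```

View pics/w4.png

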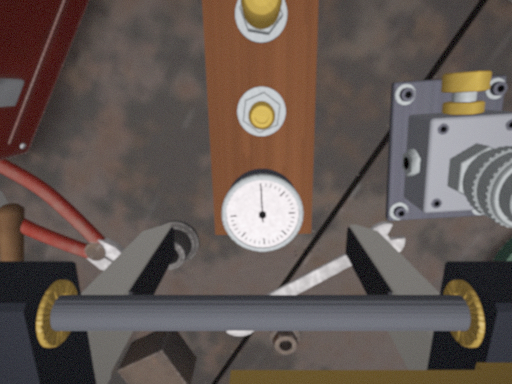

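Run:
```python
from h import *
import pickle
r=pickle.load(open('w4.pkl','rb'))
print(ray(r,262,213.5,.0833), ray(r,258.5-0,0,.044))
p=[ray(r,203,0,.044),ray(r,216,235,.044),ray(r,319,0,.044),ray(r,312,235,.044)]
print(p)
```

```text
[ 0.41855144 -0.04820719  0.0833    ] [ 0.55222278 -0.04406254  0.044     ]
[array([ 0.55170198, -0.00784414,  0.044     ]), array([ 0.38495767, -0.01247699,  0.044     ]), array([ 0.55279066, -0.08355492,  0.044     ]), array([ 0.38600683, -0.08870979,  0.044     ])]
```

```bash
python3 -m pendant '[{"delta_pos":[-0.0006,0.0008,0.03],"spin":0},{"delta_pos":[-0.0006,0.0008,0.06],"spin":0},{"delta_pos":[-0.0006,0.0008,0.073],"spin":0},{"delta_pos":[-0.0006,0.0008,0.073],"spin":0},{"delta_pos":[-0.0006,0.0008,0.073],"spin":0}]' -1 8
python3 -m pendant '[{"delta_pos":[0,0,0],"spin":0},{"delta_pos":[0,0,0],"spin":0},{"delta_pos":[0,0,0],"spin":0},{"delta_pos":[0,0,0],"spin":0},{"delta_pos":[0,0,0],"spin":0},{"delta_pos":[0,0,0],"spin":0}]' 1 8
python3 -m pendant '[{"delta_pos":[0,0,0],"spin":0},{"delta_pos":[0,0,0],"spin":0}]' 1 50
```

```text
t: 10.15
tool_pos: [0.4192, -0.0485, 0.0509]
orientation: [3.14, 0.03, -0.005]
force: [1.1, 0.4, 0.6]
opening: 0.0931
t: 10.75
tool_pos: [0.4192, -0.0485, 0.0509]
orientation: [3.14, 0.03, -0.005]
force: [-0.3, -1.4, 1.0]
opening: 0.0501
t: 10.95
tool_pos: [0.4192, -0.0486, 0.0509]
orientation: [3.14, 0.03, -0.005]
force: [-0.6, -0.7, 1.2]
opening: 0.0492
```

```bash
python3 -m pendant '[{"delta_pos":[0,0,-0.015],"spin":0},{"delta_pos":[0,0,-0.04],"spin":0},{"delta_pos":[0,0,-0.08],"spin":0},{"delta_pos":[0,0,-0.12],"spin":0},{"delta_pos":[0,0,-0.16],"spin":0},{"delta_pos":[0,0,-0.16],"spin":0}]'
python3 -m pendant '[{"delta_pos":[0,0,0],"spin":0},{"delta_pos":[0,0,0],"spin":0}]'
python3 - <<'E'
from h import *
import pickle
r=shot('wrist','w5');pickle.dump(r,open('w5.pkl','wb'));shot('scene','s5')
marks('wrist',r,['gauge_grip','gauge_flange','gauge'])
from scipy.spatial.transform import Rotation as Ro
s=robot.read_state();print(s['t'],s['q'],s['tool_pos'],Ro.from_rotvec(s['orientation']).as_matrix().round(4),s['force'],s['wrist_torque'])
E
```

```text
t: 11.55
tool_pos: [0.4227, -0.049, 0.2169]
orientation: [3.137, 0.03, 0.009]
force: [1.0, -0.0, -1.1]
opening: 0.0492
t: 11.75
tool_pos: [0.4224, -0.0489, 0.216]
orientation: [3.138, 0.03, 0.007]
force: [0.2, 0.0, -2.3]
opening: 0.0492
wrist gauge_grip 0.79 [ 0.4229 -0.0454  0.2391]
12.0 [-0.23375142 -0.36607465  1.95159825 -0.0024597   1.55208563  1.31793458] [ 0.42198876 -0.04880006  0.21554733] [[ 0.9998  0.0191  0.0033]
 [ 0.0192 -0.9998 -0.0033]
 [ 0.0032  0.0034 -1.    ]] [ 0.41133706  0.30021069 -2.63839233] [0.0726825  0.02281622 0.0213653 ]
```

View pics/w5.png

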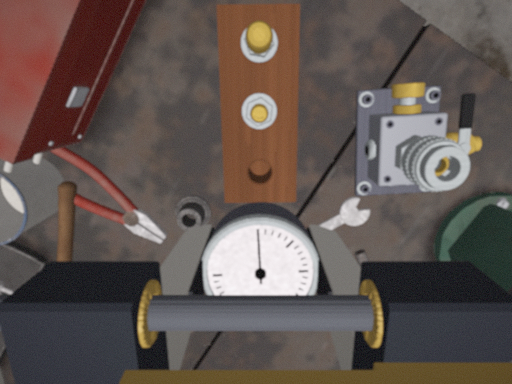

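View pics/s5.png

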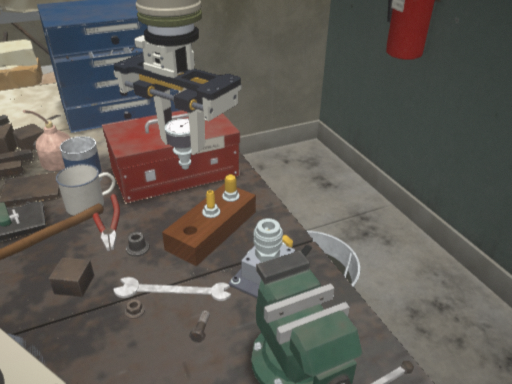

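Run:
```python
from h import *
import pickle
r=pickle.load(open('w5.pkl','rb'))
im=r['color']
cv2.imwrite('pics/w5a.png',np.hstack([cv2.resize(im[130:200,400:480],None,fx=5,fy=5,interpolation=cv2.INTER_CUBIC),cv2.resize(im[200:305,190:310],None,fx=3.333,fy=3.333,interpolation=cv2.INTER_CUBIC)[:350]]))
for v in (268,270,272,274): print(v,ray(r,260.5,v,.248))
print(ray(r,447,166,.114),ray(r,448,166,.114))
```

```text
268 [ 0.42246201 -0.04848568  0.248     ]
270 [ 0.4214588  -0.04850451  0.248     ]
272 [ 0.42045191 -0.0485234   0.248     ]
274 [ 0.41944134 -0.04854236  0.248     ]
[ 0.4433716  -0.20211409  0.114     ] [ 0.44338606 -0.20293766  0.114     ]
```

View pics/w5a.png

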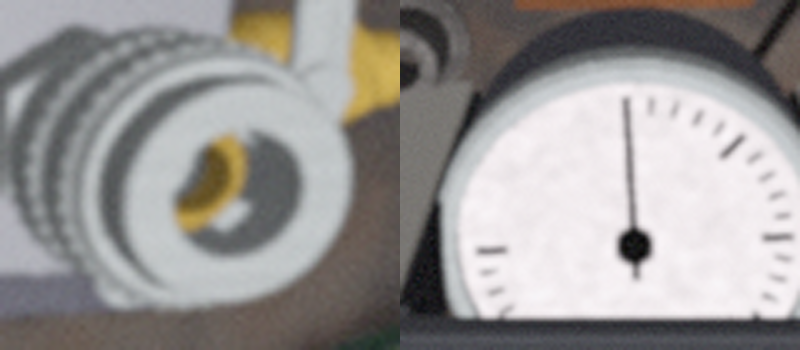

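```bash
python3 -m pendant '[{"delta_pos":[0.0183,0.1531,0],"spin":0},{"delta_pos":[0.0183,0.1531,0],"spin":0},{"delta_pos":[0.0183,0.1531,0],"spin":0},{"delta_pos":[0.0183,0.1531,0],"spin":0},{"delta_pos":[0.0183,0.1531,0.03],"spin":0},{"delta_pos":[0.0183,0.1531,0.043],"spin":0},{"delta_pos":[0.0183,0.1531,0.043],"spin":0},{"delta_pos":[0.0183,0.1531,0.043],"spin":0}]'
python3 - <<'E'
from h import *
import pickle
o=[]
for c,(a,b,d,e) in (('scene',(170,270,215,325)),('side',(100,230,230,370))):
    r=robot.read_camera(c);pickle.dump(r,open(c+'6.pkl','wb'));o.append(cv2.resize(r['color'][a:b,d:e],(400,int(400*(b-a)/(e-d))),interpolation=cv2.INTER_CUBIC))
    marks(c,r,['coupler_mouth','gauge','gauge_flange'])
h=max(x.shape[0] for x in o);o=[cv2.copyMakeBorder(x,0,h-x.shape[0],0,0,0) for x in o];cv2.imwrite('pics/c6.png',np.hstack(o))
s=robot.read_state();print(s['t'],s['tool_pos'],s['orientation'],s['force'])
E
```

```text
t: 12.8
tool_pos: [0.4432, -0.201, 0.1731]
orientation: [3.139, 0.031, 0.004]
force: [0.4, -0.4, -2.0]
opening: 0.0493
scene coupler_mouth 0.9 [ 0.4423 -0.2014  0.1149]
scene coupler_mouth 0.73 [ 4.425e-01 -2.010e-01 -4.000e-04]
scene gauge 0.79 [ 0.4462 -0.2022  0.1331]
scene gauge_flange 0.81 [ 0.4445 -0.2002  0.1683]
side coupler_mouth 0.5 [ 0.4421 -0.2064  0.1115]
side gauge 0.76 [ 0.4445 -0.2014  0.1329]
side gauge 0.42 [ 4.861e-01 -5.330e-02  4.000e-04]
side gauge_flange 0.66 [ 0.4474 -0.2005  0.168 ]
13.2 [ 0.44365875 -0.20170184  0.17370808] [3.13761427 0.03030877 0.00649991] [ 0.52718426 -0.30007776 -2.52305526]
```

View pics/c6.png

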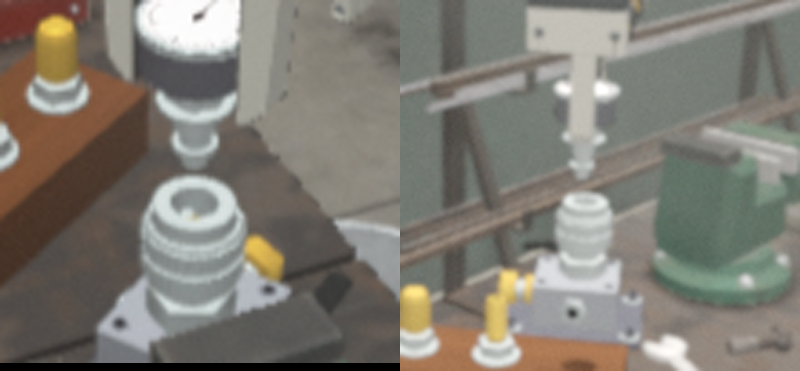

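```bash
python3 -m pendant '[{"delta_pos":[0,0,0.006],"spin":0},{"delta_pos":[0,0,0.012],"spin":0},{"delta_pos":[0,0,0.015],"spin":0},{"delta_pos":[0,0,0.018],"spin":0},{"delta_pos":[0,0,0.021],"spin":0},{"delta_pos":[0,0,0.022],"spin":0},{"delta_pos":[0,0,0.022],"spin":0}]'
```

```text
t: 13.9
tool_pos: [0.4437, -0.2017, 0.1515]
orientation: [3.138, 0.03, 0.006]
force: [-1.0, -0.1, -1.8]
opening: 0.0498
```

```bash
python3 -m pendant '[{"delta_pos":[0,0,0.002],"spin":0},{"delta_pos":[0,0,0.004],"spin":0},{"delta_pos":[0,0,0.0055],"spin":0},{"delta_pos":[0,0,0.0065],"spin":0},{"delta_pos":[0,0,0.0075],"spin":0}]'
python3 -c "
from h import *
s=robot.read_state();print(s['tool_pos'],s['force'],s['wrist_torque'])"
```

```text
t: 14.4
tool_pos: [0.4439, -0.2018, 0.1448]
orientation: [3.138, 0.03, 0.007]
force: [-4.4, 3.1, 10.6]
opening: 0.0491
[ 0.44390329 -0.20181162  0.14484458] [-4.40422208  3.1276858  10.64154527] [0.65159529 0.83167534 0.03747779]
```

```bash
python3 -m pendant '[{"delta_pos":[0,0,-0.003],"spin":0},{"delta_pos":[0.001,0,-0.004],"spin":0},{"delta_pos":[0.002,0,-0.004],"spin":0},{"delta_pos":[0.003,0,-0.004],"spin":0},{"delta_pos":[0.0035,0,-0.004],"spin":0}]'
python3 -m pendant '[{"delta_pos":[0.001,0,0],"spin":0},{"delta_pos":[0.001,0,0],"spin":0}]'
```

```text
t: 14.9
tool_pos: [0.4464, -0.2018, 0.1484]
orientation: [3.138, 0.03, 0.003]
force: [-5.6, 0.1, -0.7]
opening: 0.0496
t: 15.1
tool_pos: [0.4464, -0.2018, 0.1477]
orientation: [3.138, 0.03, -0.001]
force: [-5.6, -1.1, -1.0]
opening: 0.0497
```

```bash
python3 -m pendant '[{"delta_pos":[-0.003,0,0],"spin":0},{"delta_pos":[-0.005,0,0],"spin":0},{"delta_pos":[-0.007,0,0],"spin":0},{"delta_pos":[-0.0085,0,0],"spin":0},{"delta_pos":[-0.0095,0,0],"spin":0},{"delta_pos":[-0.0105,0,0],"spin":0}]'
python3 -m pendant '[{"delta_pos":[-0.0005,0,0],"spin":0},{"delta_pos":[-0.0005,0,0],"spin":0}]'
```

```text
t: 15.7
tool_pos: [0.4359, -0.202, 0.1478]
orientation: [3.138, 0.03, -0.001]
force: [0.5, -0.2, -2.1]
opening: 0.0495
t: 15.9
tool_pos: [0.4357, -0.2021, 0.148]
orientation: [3.138, 0.03, 0.001]
force: [1.0, -1.0, -2.8]
opening: 0.0493
```

```bash
python3 -m pendant '[{"delta_pos":[-0.0008,0,0],"spin":0},{"delta_pos":[-0.0008,0,0],"spin":0},{"delta_pos":[-0.0008,0,0],"spin":0}]'
```

```text
t: 16.2
tool_pos: [0.4354, -0.2022, 0.1483]
orientation: [3.137, 0.03, 0.002]
force: [3.6, 0.4, -3.0]
opening: 0.0492
```

```bash
python3 -m pendant '[{"delta_pos":[0.003,0,0],"spin":0},{"delta_pos":[0.0054,0.001,0],"spin":0},{"delta_pos":[0.0054,0.0025,0],"spin":0},{"delta_pos":[0.0054,0.0035,0],"spin":0},{"delta_pos":[0.0054,0.0045,0],"spin":0},{"delta_pos":[0.0054,0.0045,0],"spin":0}]'
python3 -m pendant '[{"delta_pos":[0,0.0007,0],"spin":0},{"delta_pos":[0,0.0007,0],"spin":0}]'
```

```text
t: 16.8
tool_pos: [0.4407, -0.2067, 0.1482]
orientation: [3.138, 0.03, 0.002]
force: [0.2, -0.2, -2.7]
opening: 0.0493
t: 17.0
tool_pos: [0.4406, -0.2075, 0.1482]
orientation: [3.137, 0.03, 0.002]
force: [0.0, 0.2, -3.3]
opening: 0.0492
```

```bash
python3 -m pendant '[{"delta_pos":[0,0.0008,0],"spin":0},{"delta_pos":[0,0.0008,0],"spin":0}]'
python3 -m pendant '[{"delta_pos":[0,0.0008,0],"spin":0},{"delta_pos":[0,0.0008,0],"spin":0}]'
```

```text
t: 17.2
tool_pos: [0.4406, -0.2081, 0.1482]
orientation: [3.138, 0.03, 0.002]
force: [0.0, 1.4, -1.5]
opening: 0.0491
t: 17.4
tool_pos: [0.4406, -0.2083, 0.1481]
orientation: [3.139, 0.03, 0.001]
force: [-0.1, 4.5, -0.6]
opening: 0.0495
```

```bash
python3 -m pendant '[{"delta_pos":[0,-0.003,0],"spin":0},{"delta_pos":[0,-0.006,0],"spin":0},{"delta_pos":[0,-0.0085,0],"spin":0},{"delta_pos":[0,-0.0095,0],"spin":0},{"delta_pos":[0,-0.0095,0],"spin":0}]'
python3 -m pendant '[{"delta_pos":[0,-0.0008,0],"spin":0},{"delta_pos":[0,-0.0008,0],"spin":0}]'
```

```text
t: 17.9
tool_pos: [0.4405, -0.1988, 0.1482]
orientation: [3.139, 0.03, 0.002]
force: [-0.0, 0.4, -3.0]
opening: 0.0494
t: 18.1
tool_pos: [0.4405, -0.1982, 0.1482]
orientation: [3.138, 0.03, 0.002]
force: [0.5, -1.9, -2.6]
opening: 0.0496
```

```bash
python3 -m pendant '[{"delta_pos":[0.0003,0.0025,0],"spin":0},{"delta_pos":[0.0003,0.005,0],"spin":0},{"delta_pos":[0.0003,0.005,0],"spin":0},{"delta_pos":[0.0003,0.005,0.0015],"spin":0},{"delta_pos":[0.0003,0.005,0.0025],"spin":0},{"delta_pos":[0.0003,0.005,0.0032],"spin":0},{"delta_pos":[0.0003,0.005,0.0038],"spin":0}]'
```

```text
t: 18.8
tool_pos: [0.4408, -0.2032, 0.1442]
orientation: [3.138, 0.03, 0.001]
force: [0.3, 0.4, -2.0]
opening: 0.0489
```

```bash
python3 -m pendant '[{"delta_pos":[0,0,0.001],"spin":0},{"delta_pos":[0,0,0.002],"spin":0},{"delta_pos":[0,0,0.003],"spin":0},{"delta_pos":[0,0,0.004],"spin":0}]'
python3 -m pendant '[{"delta_pos":[0,0,0.0015],"spin":0},{"delta_pos":[0,0,0.003],"spin":0},{"delta_pos":[0,0,0.0045],"spin":0},{"delta_pos":[0,0,0.006],"spin":0}]'
```

```text
t: 19.2
tool_pos: [0.4408, -0.2031, 0.1402]
orientation: [3.138, 0.03, 0.001]
force: [0.2, 0.1, -3.0]
opening: 0.0492
t: 19.6
tool_pos: [0.4408, -0.2031, 0.134]
orientation: [3.138, 0.03, 0.001]
force: [0.0, -0.0, -2.1]
opening: 0.0495
```

```bash
python3 -m pendant '[{"delta_pos":[0,0,0.0015],"spin":0},{"delta_pos":[0,0,0.003],"spin":0},{"delta_pos":[0,0,0.0045],"spin":0},{"delta_pos":[0,0,0.006],"spin":0},{"delta_pos":[0,0,0.007],"spin":0}]' 1 60
python3 -m pendant '[{"delta_pos":[0,0,0.001],"spin":0},{"delta_pos":[0,0,0.002],"spin":0},{"delta_pos":[0,0,0.003],"spin":0},{"delta_pos":[0,0,0.003],"spin":0}]'
```

```text
t: 20.1
tool_pos: [0.4413, -0.2034, 0.1282]
orientation: [3.138, 0.03, 0.003]
force: [-3.0, 2.7, 8.9]
opening: 0.0489
t: 20.5
tool_pos: [0.4416, -0.2035, 0.1266]
orientation: [3.137, 0.031, 0.004]
force: [-3.9, 2.3, 9.0]
opening: 0.0494
```

```bash
python3 -m pendant '[{"delta_pos":[-0.0003,-0.0002,0.0015],"spin":0},{"delta_pos":[-0.0005,-0.0003,0.003],"spin":0},{"delta_pos":[-0.0006,-0.0003,0.0042],"spin":0},{"delta_pos":[-0.0006,-0.0003,0.0042],"spin":0}]'
python3 -m pendant '[{"delta_pos":[-0.0003,-0.0002,0.001],"spin":0},{"delta_pos":[-0.0003,-0.0002,0.002],"spin":0},{"delta_pos":[-0.0003,-0.0002,0.003],"spin":0}]'
```

```text
t: 20.9
tool_pos: [0.4417, -0.2035, 0.1243]
orientation: [3.137, 0.031, 0.007]
force: [-4.5, 3.3, 12.1]
opening: 0.0493
t: 21.2
tool_pos: [0.4418, -0.2035, 0.1233]
orientation: [3.136, 0.031, 0.008]
force: [-6.9, 3.9, 14.7]
opening: 0.0494
```

```bash
python3 -m pendant '[{"delta_pos":[-0.001,-0.0005,0.003],"spin":0},{"delta_pos":[-0.0012,-0.0006,0.0036],"spin":0},{"delta_pos":[-0.0012,-0.0006,0.004],"spin":0}]'
```

```text
t: 21.5
tool_pos: [0.4417, -0.2035, 0.1216]
orientation: [3.135, 0.031, 0.012]
force: [-4.3, 3.5, 15.5]
opening: 0.0491
```

```bash
python3 -m pendant '[{"delta_pos":[-0.001,-0.0005,0.0032],"spin":0},{"delta_pos":[-0.001,-0.0005,0.0038],"spin":0},{"delta_pos":[-0.001,-0.0005,0.0042],"spin":0}]'
```

```text
t: 21.8
tool_pos: [0.4419, -0.2035, 0.1209]
orientation: [3.133, 0.031, 0.016]
force: [-9.7, 6.3, 25.7]
opening: 0.049
```

```bash
cat > look.py <<'E'
from h import *
import sys
o=[]
for c,(a,b,d,e) in (('scene',(185,275,225,315)),('side',(140,230,250,340))):
    r=robot.read_camera(c);o.append(cv2.resize(r['color'][a:b,d:e],(400,400),interpolation=cv2.INTER_CUBIC))
    marks(c,r,['coupler_mouth','sleeve_grip','gauge_flange'])
cv2.imwrite(f'pics/{sys.argv[1]}.png',np.hstack(o))
s=robot.read_state();print(s['t'],s['tool_pos'],s['orientation'],s['force'],s['opening'])
E
python3 look.py c7
```

```text
scene coupler_mouth 0.62 [ 0.4459 -0.2004  0.1147]
scene sleeve_grip 0.75 [ 0.4392 -0.2033  0.1008]
scene gauge_flange 0.89 [ 0.4433 -0.2023  0.1197]
scene gauge_flange 0.27 [ 0.5454 -0.0434  0.0141]
side coupler_mouth 0.55 [ 0.4432 -0.2053  0.1137]
side coupler_mouth 0.49 [ 0.4434 -0.1976  0.0912]
side sleeve_grip 0.61 [ 0.4448 -0.1991  0.0909]
side gauge_flange 0.72 [ 0.4459 -0.2004  0.1201]
22.2 [ 0.44191976 -0.20351026  0.12089049] [3.1332844  0.03135384 0.01621729] [-7.85141194  4.85825215 22.59817728] 0.049412623597647046
```

View pics/c7.png

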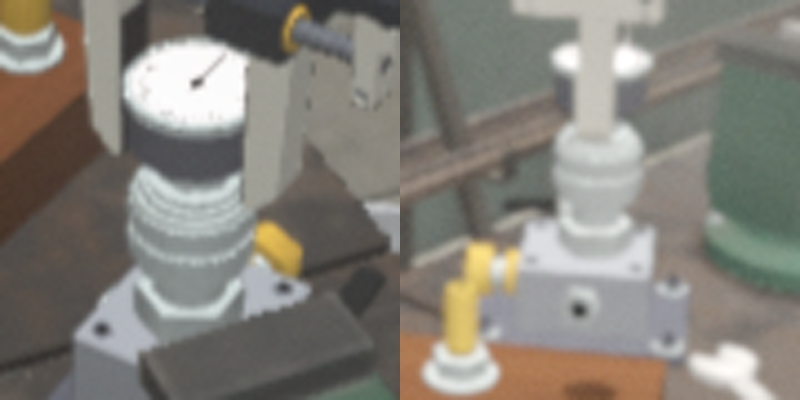

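```bash
python3 -m pendant '[{"delta_pos":[0,0,0],"spin":0},{"delta_pos":[0,0,-0.001],"spin":0},{"delta_pos":[0,0,-0.002],"spin":0},{"delta_pos":[0,0,-0.002],"spin":0},{"delta_pos":[0,0,-0.002],"spin":0}]'
```

```text
t: 22.7
tool_pos: [0.4414, -0.2033, 0.122]
orientation: [3.134, 0.031, 0.014]
force: [-0.8, -0.6, -8.8]
opening: 0.0493
```

```bash
python3 -m pendant '[{"delta_pos":[0,0,0.0003],"spin":0},{"delta_pos":[0,0,0.0003],"spin":0}]' 1 20
python3 -m pendant '[{"delta_pos":[0,0,0],"spin":0},{"delta_pos":[0,0,0],"spin":0},{"delta_pos":[0,0,0],"spin":0},{"delta_pos":[0,0,0],"spin":0},{"delta_pos":[0,0,-0.03],"spin":0},{"delta_pos":[0,0,-0.08],"spin":0},{"delta_pos":[0,0,-0.13],"spin":0},{"delta_pos":[0,0,-0.15],"spin":0},{"delta_pos":[0,0,-0.15],"spin":0},{"delta_pos":[0,0,-0.15],"spin":0}]' -1 20
python3 look.py c8
python3 - <<'E'
from h import *
shot('wrist','w8');shot('scene','s8')
E
```

```text
t: 22.9
tool_pos: [0.4415, -0.2033, 0.1219]
orientation: [3.134, 0.031, 0.015]
force: [-1.1, 1.2, -3.5]
opening: 0.0497
t: 23.9
tool_pos: [0.4402, -0.2023, 0.2717]
orientation: [3.134, 0.031, 0.015]
force: [0.3, 0.3, 0.0]
opening: 0.0928
scene coupler_mouth 0.76 [ 0.4471 -0.2006  0.1148]
scene sleeve_grip 0.72 [ 0.4413 -0.2012  0.098 ]
scene gauge_flange 0.9 [ 0.4437 -0.2043  0.1178]
side coupler_mouth 0.5 [ 0.4433 -0.2036  0.1126]
side sleeve_grip 0.79 [ 0.4473 -0.1998  0.0922]
side gauge_flange 0.84 [ 0.4463 -0.2003  0.1193]
24.3 [ 0.43980416 -0.20205406  0.27107568] [3.13459091 0.03121743 0.01267264] [ 0.22386925  0.30096564 -0.27390219] 0.0927991123700343
```

View pics/c8.png

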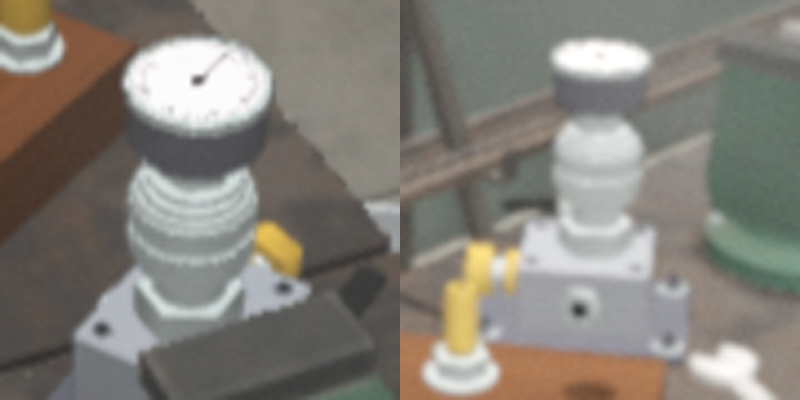

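View pics/s8.png

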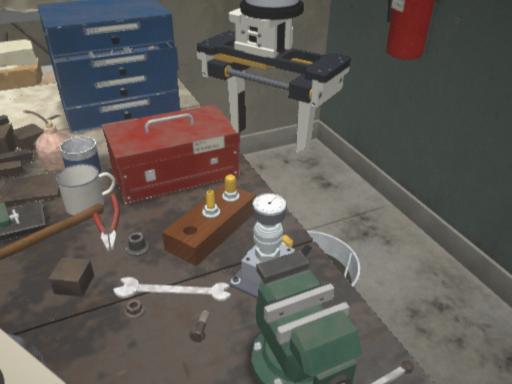

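The gauge sits on the coupler with the flange at the rim (scene pixel about 268,222). The sleeve is forward, the gripper is clear of it, and the other two fittings are still in the rack at (210,203) and (230,188).

```bash
python3 -c "
from plant import robot
print(robot.close_job())"
```

```text
the job is handed in; nothing more can be done
None
```

The gauge is on the coupler and locked, and I handed the job in at about 24 s of the 51 s allowed.

- **Sleeve:** I pulled it back about 11 mm until it caught, then let go. The pictures showed it staying back by itself.
- **Fitting:** My first push met the rim with about 13 N. I backed off, felt for the bore's sides with the plug's pilot to find the centre, and the plug then went straight in. Pushing home, the wrist read up to 25.7 N, or about 28 N allowing for the gauge's weight. Most of that should be the collar's 20 N, leaving roughly 8 N on the rim.
- **Lock:** A light pull up met about 9 N of resistance and the gauge did not rise. After release it stayed down and the sleeve showed forward in both fixed cameras.
- **Rest of the scene:** The other two fittings still stand in the rack, and the gripper touches nothing.

**Checks that disagreed:** the trained networks placed the flange 4–5 mm above the rim, not the 0.5–1.5 mm expected when locked. That is about their error limit, and the arm's height when released, the pull test and the pictures all point to a locked gauge. The sleeve's height came out at 98 mm in one camera and 92 mm in the other, against a true 95 mm.

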